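# Press the bronze bushing into the cloth roller's floating bearing block

### The arm

A 6-joint arm with a two-finger parallel gripper is mounted at the origin on the work surface. World frame = base frame: x ahead of the robot, y to its left, z up, the work surface at z = 0. Lengths are in mm, angles in degrees, forces in N, time in s.
With the tool pointing down it reaches from about 350 to 850 mm from the base axis. Payload 8.1 kg.
Tool frame: the origin (TCP) lies at the very end of the fingers, on their centre line; the grasp point (between the pads) lies 19 mm behind it (tcp_to_grasp is the distance from the TCP to the grasp point, in mm); z points along the fingers, x is the direction in which the jaws open and shut, and the axes are right-handed (so a half turn about z gives the same grasp; the last joint's range is limited). The gripper opens to 85 mm and grips with 20 to 120 N. Pads are 22 mm wide; open, the fingers measure 114 mm over their backs; the gripper's body (76 mm by 85 mm) begins 54 mm behind the grasp point. The pads swing forward as they close: fully open they stand 13 mm farther back than shut.
Start: joints at [-75.768, 7.471, 85.268, -0, 87.261, -4.893], TCP at [196.601, -566.88, 231.292] pointing down, gripper open.
Joint ranges: [-169.43, 169.43], [-51.17, 129.36], [1.28, 143.12], [-76.62, 256.62], [0, 156.53], [-152.29, 152.29]. Speed limits (degrees/s): [136.94, 136.94, 159.86, 180, 180, 180].

### API

Orientations are given as [roll, pitch, yaw] about the fixed x, y, z axes, in that order (R = Rz(yaw) Ry(pitch) Rx(roll)).
In Python, from bench import * gives the robot as it stands. The module is installed in compiled form; this text tells all that it offers.
- The arm moves only by the tool apply_moves, never from a script. Its argument "targets" is text: rows parted by semicolons, each of 7 numbers parted by spaces: the turn, a rotation vector about the tool's x, y, z in rad, then the shift along the tool's x, y, z in cm, then the finger opening in cm, from 0 to 8.54. A call has exactly 5 rows; each row is the pose to reach, as a shift and turn from the pose commanded when the call began, along the tool's axes at that moment; what a row does not reach only later rows make up. A row lasts 1/10 s, in which the tool goes at most 50 mm and 8.59 degrees, less where a joint would pass 70% of its speed; a pose out of reach is approached as far as the arm can. A call with a gripper value outside its range is refused whole. The fingers move at their own pace and stop on an object; "force" is the grip in N (left out, the last holds). Time passes only in rows, so rows that repeat a pose let the fingers close, or fill a call up. It gives the time, the measured TCP pose, the force and the opening at its end, in the units of the state.
- sense(): the state, without advancing time (a new reading comes with each control period).
- snapshot(name): name is "scene" or "top" or "wrist"; returns the picture (400x640x3 uint8, red, green, blue); there is no depth.
- camera_model(name): a dict with "fx", "fy", "cx", "cy" (pixels), "k1" (the pictures are not rectified: a ray, as slopes to the right and down, at radius r is drawn at 1 + k1 r^2 times it, then the intrinsics apply), "position" and "attitude" of the camera in the world; the wrist camera has in their place "T_tool_cam" (4x4, takes a point from camera to tool coordinates, whose origin is the TCP and whose axes are the tool frame's). Camera axes: x right, y up, looking along -z (the intrinsics and any distortion apply to the point x, -y, -z); pixel columns grow to the right and rows downward; lengths in mm; the calibration is good to about 2 mm. A picture is of the moment at which its call begins: read the wrist's pose just before it. camera_model takes no time and is no camera call.
- hand_in(): hands the job in, once; it reports no verdict.
Trained networks look in the newest picture that a camera, given by its name, has taken for a name from the list of things; names that differ only in an ending like _2 or _b are one class to them, and where a whole thing is asked for, a point or a joint stands for the part that bears it (a point fixed in the world has none). Each returns a list of dicts, best first, with "confidence" (0 to 1); they miss things now and then, are a little off and sometimes report something else, mostly with a low value. They report only what shows in the picture. A call takes as long as a camera call. They do not tell look-alikes from the thing itself.
- recognise(camera, query): "at" ([row, column] in pixels, amid what is visible of it).
- place_of(camera, query): "at" ([row, column] in pixels: a listed point, or the origin of a listed thing).
The state is a dict: "time": time; "joint_pos": joint angles; "qd": joint speeds; "joint_efforts": joint torques, N m; "tool_pos": TCP position; "tcp_rot": TCP orientation; "ft_force": force on the tool from outside, world axes, zero at the start; "wrist_torque": the same for the moment, N m; "finger_gap": finger opening in mm.
Only numpy, scipy, OpenCV 4.12 (cv2) and the standard library are available. Lean on these libraries where they do the work, as an engineer would, in place of code of your own. Each camera call takes 0.05 s, during which the arm holds its last target. There are 200 camera calls.

### The job

Take the bronze-coloured flanged bushing out of the wooden tray, start it flange up in the bore of the spring-mounted aluminium block, and press it fully home, so that its flange sits flat against the block all round. The fit is tight and the block gives way on its springs: press gently enough that the block is never driven down to the end of its spring travel, then let go. Leave the black bushing, the amber jar and the red brush pot as they are.

Things in the scene. Friction and masses are not known exactly. Their poses are not given: they have to be found in the camera images.
- bushing_mid (a point): Bronze (yellow metal) flanged bushing with closed flat top, 38 mm tall, 0.16 kg, stands flange up in the tray. Round body 28 mm across, 30 mm long, nose tapered to 23 mm over the last 4 mm; on top a flange 42 mm across, 8 mm thick. Point: on its axis, half-way up: 19 mm above the nose, 11 mm below the flange's underside, 19 mm below the top. z points up to the flange.
- nylon_mid (a point): The black nylon bushing, same shape and size, 0.05 kg, in the same tray about 100 mm away, to be left standing. Point half-way up on its axis.
- stand: Blue base plate 130 x 130 x 12 mm, fixed to the bench, with four 8 mm steel guide pillars that carry the block. Origin at the centre of its underside.
- bore_mouth (a point): Centre of the bore's mouth in the block's top face; sinks with the block. z up. Through bore 31 mm wide, 2 mm chamfer; from 6 mm depth four copper spring fingers taper it, by 25 mm depth, to less than the bushing: pushing it in takes more and more force, at the last about 8 to 16 N, different each time, and the fit then holds it. Bushing home: bushing_mid 11 mm below this point.
- block (a joint): The aluminium block (100 x 100 x 50 mm, top 86 mm above the bench when free): how far it is pushed down on its springs, m. 0 free; it starts to sink at about 3 N and sinks 1 mm per further 1.5 N (slowly: damped, 150 N s/m); travel ends at 0.018, and 0.0165 (about 28 N) already counts as driven to the end.
- tray: Shallow wooden tray 150 x 210 mm, rim 14 mm high, floor 5 mm thick, fixed. Origin at the centre of its underside.
- dye_jar: Closed amber glass jar, 64 mm in diameter, 85 mm tall, loose. Origin at the centre of its underside.
- brush_pot: Red pot 76 mm in diameter, 95 mm tall, with brushes reaching to 180 mm, loose. Origin at the centre of its underside.
Things that resemble listed ones, but are neither listed nor needed, are in the scene too. Of the things that look like the part that bears bushing_mid, the smaller one is meant. Of the things that look like the part that bears nylon_mid, the smaller one is meant.

How it is judged:
By the outcome, as a careful person would: the job done as asked, in the order asked, and still so for the second after the job is handed in, with the robot touching nothing.
It also fails if it takes over 48 s, if anything falls off the work surface, if the arm or the gripper's body presses on something with over 40 N, if the wrist force passes 120 N, or if a joint passes its speed limit or range.

## Working session

There is one attempt and no reset: what is moved stays moved. The work goes in short steps, Python scripts to look and compute and a tool call to move; the robot and the scene stay as the last step left them, time stands still between calls to the robot, and variables do not carry over. Pictures are saved under pics/ and viewed, about 8 in all and at most 12, crops included, and the job is handed in when it is done.

Besides the shell and the picture viewer there is one more tool, called after ">>>" as name(argument=value, ...) on one line, values as JSON. apply_moves: Moves the arm, as the interface text tells. Its arguments: {"type":"object","properties":{"targets":{"type":"string"},"force":{"type":"number"}},"required":["targets"]}

```bash
mkdir -p pics
cat > h.py <<'E'
from bench import *
import numpy as np, cv2
from scipy.spatial.transform import Rotation as R
def rot(a): return R.from_euler('xyz',a,degrees=True).as_matrix()
def campose(name,st=None):
    m=camera_model(name)
    if name!='wrist':
        A=np.array(m['attitude'],float)
        return m,np.array(m['position'],float),(A if A.shape==(3,3) else rot(A))
    st=st or sense(); T=np.array(m['T_tool_cam'],float); Rt=rot(st['tcp_rot'])
    return m,np.array(st['tool_pos'])+Rt@T[:3,3],Rt@T[:3,:3]
def ray(name,at,st=None):
    m,p,A=campose(name,st)
    xd=(at[1]-m['cx'])/m['fx'];yd=(at[0]-m['cy'])/m['fy'];x,y=xd,yd
    for _ in range(20):
        s=1+m['k1']*(x*x+y*y);x,y=xd/s,yd/s
    return p,A@np.array([x,-y,-1.])
def onz(name,at,z,st=None):
    p,d=ray(name,at,st);return p+d*(z-p[2])/d[2]
def proj(name,P,st=None):
    m,p,A=campose(name,st);c=A.T@(np.array(P,float)-p);x,y=c[0]/-c[2],-c[1]/-c[2];s=1+m['k1']*(x*x+y*y)
    return [m['cy']+m['fy']*y*s,m['cx']+m['fx']*x*s]
def save(name,f):
    im=snapshot(name);cv2.imwrite('pics/'+f,im[:,:,::-1]);return im
E
python3 - <<'E'
from h import *
print(sense())
for n in ('scene','top','wrist'): print(n,camera_model(n))
Z=dict(bushing_mid=24,nylon_mid=24,stand=0,bore_mouth=86,tray=0,dye_jar=0,brush_pot=0)
for n in ('scene','top'):
    save(n,n+'1.png')
    for q,z in Z.items():
        for r in place_of(n,q)[:4]: print(n,q,np.round(r['at']),round(r['confidence'],2),np.round(onz(n,r['at'],z)))
a=cv2.imread('pics/scene1.png');b=cv2.imread('pics/top1.png')
E
```

```text
{'time': 0.0, 'joint_pos': array([-7.57675496e+01,  7.51632912e+00,  8.53300972e+01, -1.56783672e-04,
        8.72602015e+01, -4.89356726e+00]), 'qd': array([-0.12410581,  0.02077499,  0.034103  , -0.02905217,  0.07743312,
        0.02668192]), 'joint_efforts': array([ 1.03867771e-05, -5.69401753e+01, -5.00551021e+01, -3.52663556e-04,
        1.48168160e-02,  7.35674263e-06]), 'tool_pos': array([ 196.46791912, -566.34107231,  230.22385098]), 'tcp_rot': array([-1.79991060e+02,  1.06252527e-01, -7.08739665e+01]), 'ft_force': array([-1.02630206,  0.05055544, -0.31922386]), 'wrist_torque': array([-0.01265213, -0.04212782,  0.0179711 ]), 'finger_gap': 85.31450796067632}
scene {'fx': 459.87403197506717, 'fy': 459.87403197506717, 'cx': 321.99097418890034, 'cy': 201.56719379707948, 'k1': -0.03761901401241386, 'position': array([1403.1996502 ,  -26.36350372,  634.71874673]), 'attitude': array([54.81135958, -1.35970173, 94.51136101])}
top {'fx': 410.8631925258755, 'fy': 410.8631925258755, 'cx': 317.8925075423652, 'cy': 196.46796660177748, 'k1': 0.014667001671776658, 'position': array([ 487.897
[... 843 characters left out ...]
5. 140.   0.]
scene bore_mouth [200. 269.] 0.72 [ 635. -184.   86.]
scene bore_mouth [173. 423.] 0.56 [488. 148.  86.]
scene tray [202. 268.] 0.55 [ 522. -211.    0.]
scene dye_jar [279. 340.] 0.72 [761. -27.   0.]
scene brush_pot [278. 474.] 0.84 [732. 235.   0.]
top bushing_mid [216. 307.] 0.9 [585. -19.  24.]
top bushing_mid [242. 360.] 0.62 [ 513. -161.   24.]
top nylon_mid [216. 458.] 0.8 [ 584. -421.   24.]
top nylon_mid [224. 393.] 0.45 [ 564. -249.   24.]
top stand [250. 249.] 0.82 [492. 140.   0.]
top bore_mouth [250. 243.] 0.57 [492. 140.  86.]
top tray [239. 378.] 0.57 [ 522. -212.    0.]
top dye_jar [155. 312.] 0.71 [756. -32.   0.]
top brush_pot [162. 218.] 0.67 [736. 232.   0.]
```

View pics/scene1.png

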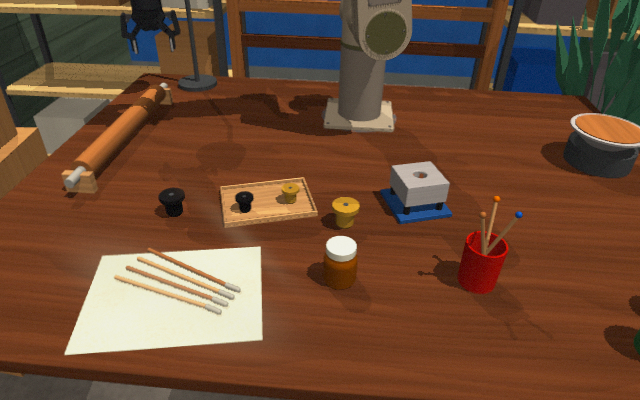

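View pics/top1.png

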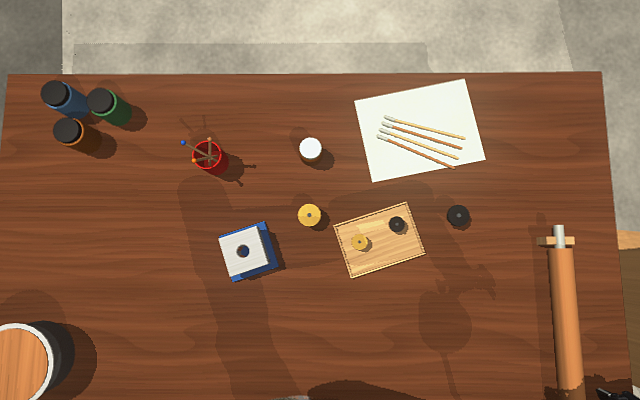

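The scene view shows the tray with the small bronze bushing at (196,289) and the small black one at (201,246). The large look-alikes sit outside the tray at (211,347) and (204,172). The stand and block are at (175,420). The top view agrees, with bronze at (242,360), black at (224,396) and the bore at (250,243). I'll move over the tray for a wrist view.

>>> apply_moves(targets="0 0 0 -2.5 -3.95 0 8.5; 0 0 0 -5 -7.9 0 8.5; 0 0 0 -7.5 -11.85 0 8.5; 0 0 0 -10 -15.8 0 8.5; 0 0 0 -12.5 -19.75 0 8.5", force=40)

```text
time: 1.3
tool_pos: [343.1, -382.6, 231.5]
tcp_rot: [-180.0, -0.0, -70.9]
ft_force: [1.3, -0.8, 0.3]
finger_gap: 85.1
```

>>> apply_moves(targets="0 0 0 -2.5 -3.95 0 8.5; 0 0 0 -5 -7.9 0 8.5; 0 0 0 -7.5 -11.85 0 8.5; 0 0 0 -10 -15.8 0 8.5; 0 0 0 -12.5 -19.75 0 8.5")

```text
time: 1.8
tool_pos: [488.9, -199.6, 231.6]
tcp_rot: [-180.0, -0.0, -70.9]
ft_force: [0.5, -0.1, 0.8]
finger_gap: 84.7
```

>>> apply_moves(targets="0 0 0 -1.4 -2.1 0 8.5; 0 0 0 -2.8 -4.3 0 8.5; 0 0 0 -2.8 -4.3 0 8.5; 0 0 0 -2.8 -4.3 0 8.5; 0 0 0 -2.8 -4.3 0 8.5")

```text
time: 2.3
tool_pos: [518.9, -161.4, 231.3]
tcp_rot: [180.0, -0.0, -70.9]
ft_force: [0.4, 0.0, 0.2]
finger_gap: 85.3
```

```bash
cat > look.py <<'E'
from h import *
import sys
def look(q,z,tag,view=False):
    st=sense();im=save('wrist',tag+'.png')
    for f in (place_of,):
        for r in f('wrist',q)[:3]: print(q,np.round(r['at'],1),round(r['confidence'],2),np.round(onz('wrist',r['at'],z,st),1))
    return st,im
E
python3 - <<'E'
from look import *
st,im=look('bushing_mid',24,'w1')
print(st['tool_pos'],st['tcp_rot'],st['ft_force'],st['time'])
for r in place_of('wrist','nylon_mid')[:3]: print('nyl',np.round(r['at']),r['confidence'],onz('wrist',r['at'],24,st))
E
```

```text
bushing_mid [ 84.4 219.6] 0.74 [587.5 -22.2  24. ]
bushing_mid [180.7 311.3] 0.55 [ 518.7 -152.2   24. ]
[ 518.93735865 -161.37940674  231.26140623] [ 1.79979871e+02 -1.06542797e-02 -7.09074345e+01] [0.411014   0.0288704  0.23161771] 2.3
nyl [176. 404.] 0.86 [ 560.83276718 -254.63902484   24.        ]
nyl [201. 534.] 0.83 [ 584.65370874 -418.56617422   24.        ]
```

View pics/w1.png

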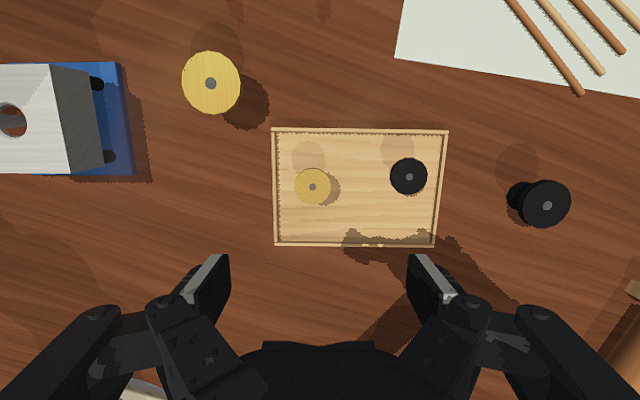

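The wrist view shows the flange face of the tray's bronze bushing centred at its dark mark, about (187,312), with the black one at (177,409).

Run:
```python
from h import *
from scipy.optimize import least_squares
st=sense();st['tool_pos']=np.array([518.9,-161.4,231.3])
print(onz('wrist',[186.8,312.5],43,st), onz('wrist',[177,409],43,st))
im=cv2.imread('pics/w1.png');c=im[160:215,285:350]
hsv=cv2.cvtColor(c,cv2.COLOR_BGR2HSV);print(hsv[27,20],hsv[15,28],hsv[3,60],hsv[50,5])
big=cv2.hconcat([cv2.resize(c,None,fx=7,fy=7),cv2.resize(cv2.imread('pics/top1.png')[225:259,340:380],(390,385))]);cv2.imwrite('pics/c1.png',big)
```

```text
[ 516.11969618 -154.94842029   43.        ] [ 562.31305092 -253.88946912   43.        ]
[ 21 140 201] [ 21 140 201] [ 18 102 210] [ 17 105 204]
```

View pics/c1.png

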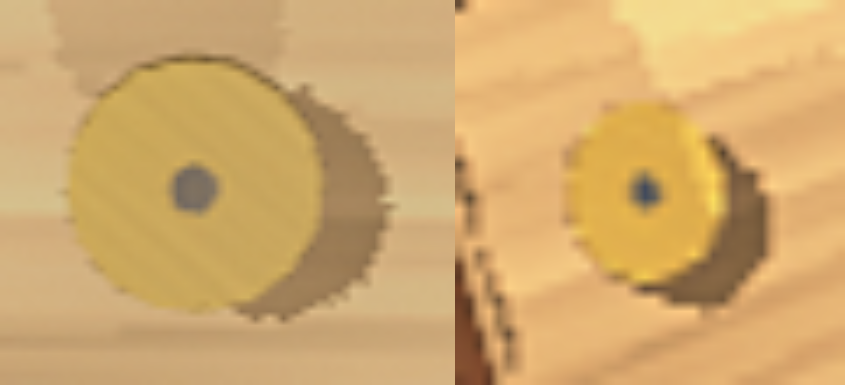

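>>> apply_moves(targets="0 0 0 -0.3 0.05 4 8.5; 0 0 0 -0.6 0.1 8 8.5; 0 0 0 -0.6 0.1 11 8.5; 0 0 0 -0.6 0.1 11 8.5; 0 0 0 -0.6 0.1 11 8.5")

```text
time: 2.95
tool_pos: [516.1, -155.8, 121.7]
tcp_rot: [180.0, 0.0, -70.9]
ft_force: [0.2, 0.9, 0.9]
finger_gap: 85.1
```

```bash
cat > circ.py <<'E'
from h import *
def flange(tag,guess,rpx,lo,hi,z=43,shot=True,st=None):
    "fit the flange's disc by colour near guess (row,col)"
    if shot: st=sense();im=save('wrist',tag+'.png')[:,:,::-1].copy()
    else: im=cv2.imread('pics/'+tag+'.png')
    m=cv2.inRange(cv2.cvtColor(im,cv2.COLOR_BGR2HSV),lo,hi);w=np.zeros_like(m)
    cv2.circle(w,(int(guess[1]),int(guess[0])),int(rpx*1.6),255,-1)
    m=cv2.morphologyEx(m&w,cv2.MORPH_OPEN,np.ones((3,3)))
    cs=max(cv2.findContours(m,0,2)[0],key=cv2.contourArea);h=cv2.convexHull(cs)
    (x,y),ax,an=cv2.fitEllipse(h);print(tag,'row,col',round(y,1),round(x,1),'axes',np.round(ax,1),np.round(onz('wrist',[y,x],z,st),1))
    return st
E
python3 - <<'E'
from circ import *
st=sense();g=proj('wrist',[516.1,-155,43],st);print(g,st['tool_pos'])
flange('w2',g,32,(20,120,60),(35,255,255))
E
```

```text
[np.float64(215.00633399134696), np.float64(318.17046160970756)] [ 516.0928737  -155.79321818  121.72003179]
w2 row,col 213.8 317.8 axes [50.6 53. ] [ 516.9 -154.4   43. ]
```

View pics/w2.png

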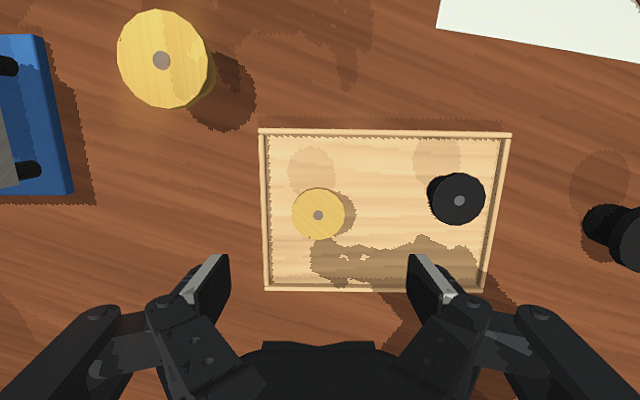

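>>> apply_moves(targets="0 0 0 -0.08 -0.08 4 8.5; 0 0 0 -0.08 -0.08 7.5 8.5; 0 0 0 -0.08 -0.08 9.6 8.5; 0 0 0 -0.08 -0.08 9.6 8.5; 0 0 0 -0.08 -0.08 9.6 5.5", force=40)

```text
time: 3.5
tool_pos: [518.5, -155.1, 27.6]
tcp_rot: [-179.9, -0.1, -70.9]
ft_force: [1.1, 0.6, 0.8]
finger_gap: 72.7
```

>>> apply_moves(targets="0 0 0 0 0 0 4.5; 0 0 0 0 0 0 3.8; 0 0 0 0 0 0 3.8; 0 0 0 0 0 0 3.8; 0 0 0 0 0 0 3.8")

```text
time: 4.0
tool_pos: [518.8, -155.1, 27.9]
tcp_rot: [-179.8, -0.2, -70.9]
ft_force: [-0.9, 1.0, 8.5]
finger_gap: 40.2
```

Run:
```python
from h import *
save('wrist','w3.png');print({k:np.round(v,1) for k,v in sense().items()})
```

```text
{'time': np.float64(4.0), 'joint_pos': array([-22.1,   9.6, 105.3,  -0. ,  64.8,  48.8]), 'qd': array([ 0.1, -0. ,  0. ,  0. , -0. , -0. ]), 'joint_efforts': array([ -0.1, -48.3, -40.4,   0. ,  -0.4,  -0. ]), 'tool_pos': array([ 518.8, -155.1,   27.9]), 'tcp_rot': array([-179.8,   -0.2,  -70.9]), 'ft_force': array([-0.6,  1.1,  7.3]), 'wrist_torque': array([ 0. ,  0.2, -0. ]), 'finger_gap': np.float64(40.0)}
```

View pics/w3.png

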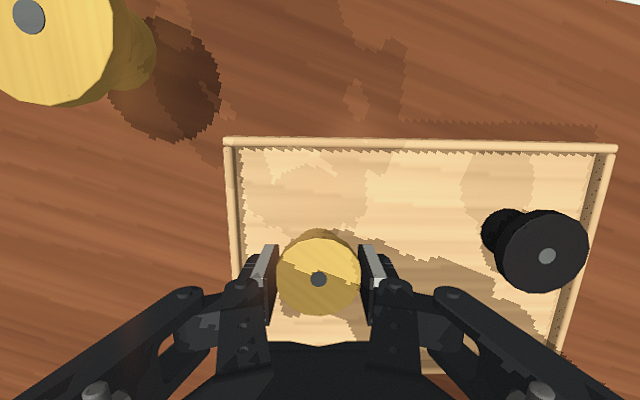

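The wrist view shows the bushing's flange between the pads, centred at about (279,318), with the black bushing undisturbed. Lifting.

>>> apply_moves(targets="0 0 0 0 0 -0.5 3.6; 0 0 0 0 0 -1.5 3.6; 0 0 0 0 0 -3.5 3.6; 0 0 0 0 0 -6 3.6; 0 0 0 0 0 -9 3.6")

```text
time: 4.55
tool_pos: [516.0, -154.0, 115.9]
tcp_rot: [179.9, 0.1, -70.9]
ft_force: [1.7, 0.5, -2.4]
finger_gap: 40.2
```

>>> apply_moves(targets="0 0 0 0 0 -3 3.6; 0 0 0 0 0 -6 3.6; 0 0 0 0 0 -8 3.6; 0 0 0 0 0 -8 3.6; 0 0 0 0 0 -8 3.6")

```text
time: 5.05
tool_pos: [516.9, -154.4, 195.4]
tcp_rot: [-180.0, -0.0, -70.9]
ft_force: [-0.4, -0.3, -2.5]
finger_gap: 40.0
```

Run:
```python
from h import *
st=sense();im=save('wrist','w4.png')
for r in place_of('wrist','bushing_mid')[:3]: print(np.round(r['at'],1),r['confidence'])
print({k:np.round(v,1) for k,v in st.items()})
# where the flange-top centre would show for tool-frame points (0,0,-d)
for d in (10,13,16,19,22): print(d,np.round(proj('wrist',st['tool_pos']+rot(st['tcp_rot'])@[0,0,-d],st),1))
for n,q,z in (('wrist','bore_mouth',86),('top','bore_mouth',86),('scene','bore_mouth',86)):
    if n!='wrist': save(n,n+'2.png')
    for r in place_of(n,q)[:3]: print(n,np.round(r['at'],1),r['confidence'],onz(n,r['at'],z,st if n=='wrist' else None))
a=cv2.resize(cv2.imread('pics/w4.png')[220:340,220:420],None,fx=2,fy=2)
b=cv2.resize(cv2.imread('pics/top2.png')[210:290,210:290],(240,240))
c=cv2.resize(cv2.imread('pics/scene2.png')[150:230,370:470],(300,240))
p=np.zeros((480,700,3),np.uint8);p[:240,:400]=a;p[:240,400:640]=b;p[240:,:300]=c;p[240:,300:700]=cv2.resize(cv2.imread('pics/w4.png'),(400,240))
cv2.imwrite('pics/c2.png',p)
```

```text
[261.4 317.7] 0.84
[ 79.5 212.7] 0.6
{'time': np.float64(5.0), 'joint_pos': array([-22.1,  -0.8,  97.7,   0. ,  83.1,  48.8]), 'qd': array([-0. ,  1.5,  2. , -0. , -0.2, -0.1]), 'joint_efforts': array([  0. , -51.9, -52.7,  -0. ,   0. ,  -0. ]), 'tool_pos': array([ 516.9, -154.4,  195.4]), 'tcp_rot': array([-180. ,   -0. ,  -70.9]), 'ft_force': array([-0.4, -0.3, -2.5]), 'wrist_torque': array([ 0., -0.,  0.]), 'finger_gap': np.float64(40.0)}
10 [269.3 319.7]
13 [272.3 319.8]
16 [275.3 319.8]
19 [278.5 319.9]
22 [281.8 319.9]
top [250.7 243.9] 0.6 [490.88191559 137.0134696   86.        ]
scene [172.9 420.2] 0.94 [486.83618429 140.93516819  86.        ]
```

View pics/c2.png

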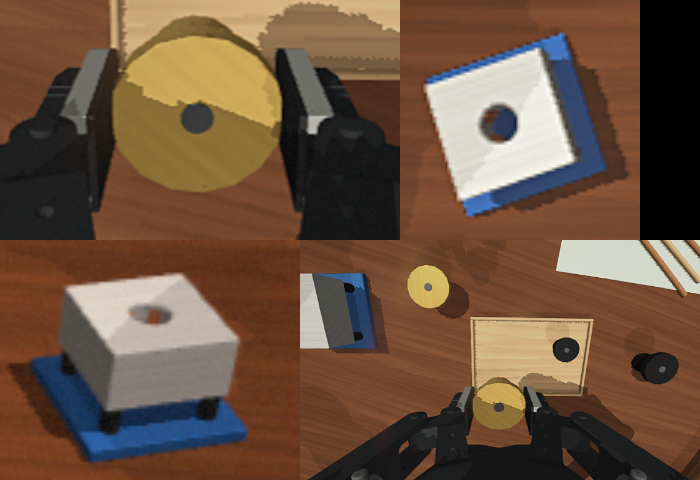

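The composite shows the bushing held upright with its flange centred between the pads, about 1–2 mm towards tool +y. The black bushing is still standing and the bore is visible. Next I move beside the block for a wrist view of the bore.

>>> apply_moves(targets="0 0 0 -2 -0.2 0 3.6; 0 0 0 -5.5 -0.55 0 3.6; 0 0 0 -9.5 -0.95 0 3.6; 0 0 0 -13.5 -1.35 0 3.6; 0 0 0 -17.5 -1.75 0 3.6")

```text
time: 5.9
tool_pos: [475.4, 18.0, 195.0]
tcp_rot: [180.0, 0.0, -70.9]
ft_force: [-0.2, 0.2, -1.7]
finger_gap: 39.9
```

>>> apply_moves(targets="0 0 0 -4 -0.4 0 3.6; 0 0 0 -8 -0.8 0 3.6; 0 0 0 -10.5 -1.1 0 3.6; 0 0 0 -11.2 -1.2 0 3.6; 0 0 0 -11.2 -1.2 0 3.6")

```text
time: 6.4
tool_pos: [450.5, 127.1, 195.1]
tcp_rot: [180.0, -0.0, -70.8]
ft_force: [-0.3, -0.5, -2.2]
finger_gap: 39.7
```

Run:
```python
from h import *
st=sense();im=save('wrist','w5.png')
print(st['tool_pos'],st['tcp_rot'],st['ft_force'],st['time'],st['finger_gap'])
for r in place_of('wrist','bore_mouth')[:3]: print(np.round(r['at'],1),r['confidence'],onz('wrist',r['at'],86,st))
print(proj('wrist',[489,139,86],st))
```

```text
[450.52770283 127.12682934 195.09560951] [ 1.79983035e+02 -5.06614937e-03 -7.07556980e+01] [-0.25489893 -0.54140239 -2.24068837] 6.4 39.65418677380346
[154.6 317.2] 0.55 [491.33824685 142.99386986  86.        ]
[np.float64(158.83038704534445), np.float64(320.76836336527015)]
```

View pics/w5.png

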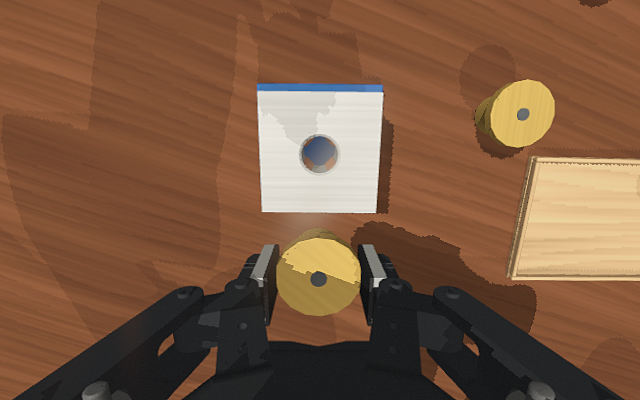

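The wrist view shows the bore mouth at about (154,319), i.e. (491,142), and the held bushing's flange at (278,318). Next I hover over the bore.

>>> apply_moves(targets="0 0 0 0.02 -2 1 3.6; 0 0 0 0.04 -4.5 2 3.6; 0 0 0 0.04 -4.5 5 3.6; 0 0 0 0.04 -4.5 7.5 3.6; 0 0 0 0.04 -4.5 7.5 3.6")

```text
time: 7.0
tool_pos: [490.8, 138.8, 115.9]
tcp_rot: [179.6, 0.0, -71.0]
ft_force: [-1.3, -0.1, -2.6]
finger_gap: 40.1
```

Run:
```python
from h import *
st=sense();im=save('wrist','w6.png');save('scene','scene3.png');save('top','top3.png')
print(st['tool_pos'],st['tcp_rot'],st['ft_force'],st['time'],st['finger_gap'])
c=cv2.resize(cv2.imread('pics/scene3.png')[110:220,360:480],(400,366))
b=cv2.resize(cv2.imread('pics/w6.png')[80:340,180:460],(394,366))
cv2.imwrite('pics/c3.png',cv2.hconcat([c,b]))
```

```text
[490.80070063 138.80785945 115.93658446] [ 1.79550820e+02  4.83178580e-02 -7.09833717e+01] [-1.26937451 -0.07767943 -2.62096429] 7.0 40.09950453009731
```

View pics/c3.png

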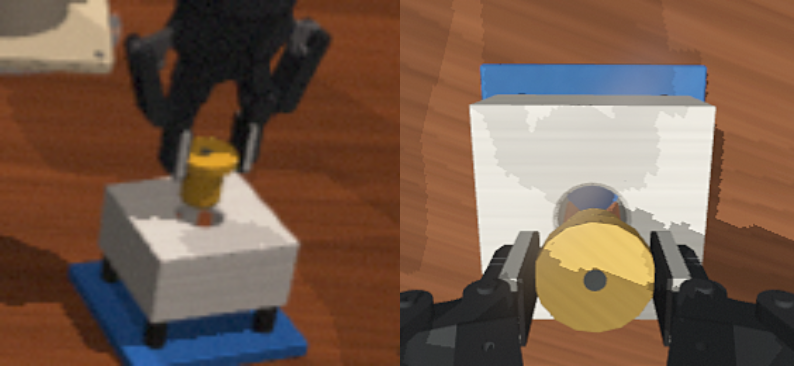

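>>> apply_moves(targets="0 0 0 0 0 0 3.6; 0 0 0 0 0 0 3.6; 0 0 0 0 0 0 3.6; 0 0 0 0 0 0 3.6; 0 0 0 0 0 0 3.6")

```text
time: 7.65
tool_pos: [493.5, 140.9, 120.5]
tcp_rot: [-180.0, -0.0, -70.9]
ft_force: [-0.5, -0.3, -1.8]
finger_gap: 39.9
```

Run:
```python
from h import *
st=sense();im=save('wrist','w7.png')
print(st['tool_pos'],st['tcp_rot'],st['ft_force'],st['time'])
for r in place_of('wrist','bore_mouth')[:2]+place_of('wrist','bushing_mid')[:2]: print(np.round(r['at'],1),r['confidence'],onz('wrist',r['at'],86,st))
# predicted rim drawings for candidate bores: 35 mm chamfer rim and flange top circle
big=cv2.resize(im[180:340,240:400,::-1],None,fx=5,fy=5)[:560]
Rt=rot(st['tcp_rot'])
for bc,col in (((491.5,141.8),(0,0,255)),((489,139),(0,255,0))):
    for t in np.linspace(0,2*np.pi,60):
        r,c=proj('wrist',[bc[0]+17.5*np.cos(t),bc[1]+17.5*np.sin(t),86],st);cv2.circle(big,(int((c-240)*5),int((r-180)*5)),2,col,-1)
for t in np.linspace(0,2*np.pi,60):
    r,c=proj('wrist',st['tool_pos']+Rt@[-.3+21*np.cos(t),1.8+21*np.sin(t),-15.1],st);cv2.circle(big,(int((c-240)*5),int((r-180)*5)),2,(255,0,0),-1)
cv2.imwrite('pics/c4.png',big)
```

```text
[493.48689773 140.91999218 120.52473729] [-1.79979836e+02 -2.51154426e-03 -7.08685617e+01] [-0.51990553 -0.30102985 -1.80995462] 7.65
[241.3 315.8] 0.9 [489.47805448 141.91388689  86.        ]
[168.1 548.8] 0.83 [580.5508186   24.04877971  86.        ]
[261.  319.2] 0.67 [477.14316816 135.30331287  86.        ]
```

View pics/c4.png

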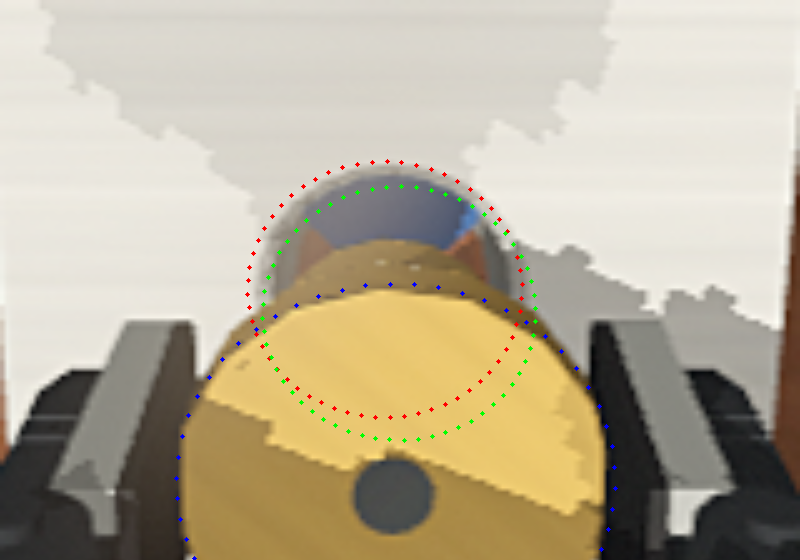

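The overlay shows the bore rim within about 1 mm of the red prediction, and the flange on its predicted circle. The bushing and bore axes agree to about 0.5 mm, so I lower gently.

>>> apply_moves(targets="0 0 0 0 0 0.5 3.6; 0 0 0 0 0 0.9 3.6; 0 0 0 0 0 1.2 3.6; 0 0 0 0 0 1.5 3.6; 0 0 0 0 0 1.8 3.6")

```text
time: 8.3
tool_pos: [493.3, 140.8, 101.9]
tcp_rot: [180.0, 0.0, -70.9]
ft_force: [-0.4, 0.8, -1.4]
finger_gap: 40.0
```

>>> apply_moves(targets="0 0 0 0 0 0.1 3.6; 0 0 0 0 0 0.2 3.6; 0 0 0 0 0 0.3 3.6; 0 0 0 0 0 0.4 3.6; 0 0 0 0 0 0.4 3.6")

```text
time: 8.8
tool_pos: [493.4, 140.8, 98.2]
tcp_rot: [180.0, 0.0, -70.9]
ft_force: [0.5, 0.2, -1.9]
finger_gap: 40.0
```

>>> apply_moves(targets="0 0 0 0 0 0.1 3.6; 0 0 0 0 0 0.2 3.6; 0 0 0 0 0 0.3 3.6; 0 0 0 0 0 0.4 3.6; 0 0 0 0 0 0.4 3.6")

```text
time: 9.3
tool_pos: [493.4, 140.8, 94.2]
tcp_rot: [180.0, -0.0, -70.9]
ft_force: [-0.6, -0.9, -1.6]
finger_gap: 39.8
```

>>> apply_moves(targets="0 0 0 0 0 0.1 3.6; 0 0 0 0 0 0.2 3.6; 0 0 0 0 0 0.2 3.6; 0 0 0 0 0 0.2 3.6; 0 0 0 0 0 0.2 3.6")

```text
time: 9.8
tool_pos: [493.4, 140.8, 92.3]
tcp_rot: [-180.0, -0.0, -70.9]
ft_force: [1.7, -0.2, -2.1]
finger_gap: 39.9
```

Run:
```python
from h import *
st=sense();im=save('wrist','w8.png');save('scene','scene4.png')
print(st['tool_pos'],st['ft_force'],st['time'],st['finger_gap'])
c=cv2.resize(cv2.imread('pics/scene4.png')[120:220,370:470],(400,400),interpolation=cv2.INTER_CUBIC)
b=cv2.resize(cv2.imread('pics/w8.png')[140:340,220:420],(400,400))
cv2.imwrite('pics/c5.png',cv2.hconcat([c,b]))
```

```text
[493.44424203 140.81239606  92.30102746] [ 1.69922358 -0.15442962 -2.10817013] 9.8 39.85383859887879
```

View pics/c5.png

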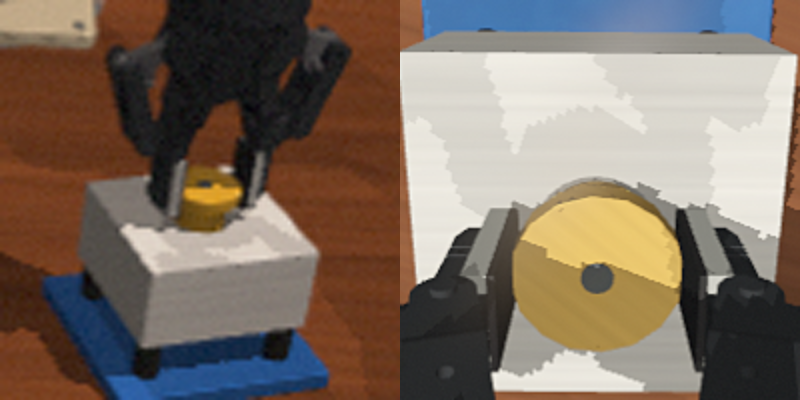

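The bushing is straight and about 17 mm into the bore, and the force is still only its weight. Continuing slowly.

>>> apply_moves(targets="0 0 0 0 0 0.1 3.6; 0 0 0 0 0 0.2 3.6; 0 0 0 0 0 0.3 3.6; 0 0 0 0 0 0.35 3.6; 0 0 0 0 0 0.35 3.6")

```text
time: 10.4
tool_pos: [493.7, 140.9, 89.0]
tcp_rot: [-180.0, -0.0, -70.9]
ft_force: [0.8, 0.1, -0.0]
finger_gap: 39.7
```

>>> apply_moves(targets="0 0 0 0 0 0 5; 0 0 0 0 0 0 6; 0 0 0 0 0 0 6.5; 0 0 0 0 0 0 6.5; 0 0 0 0 0 -0.5 6.5")

```text
time: 10.9
tool_pos: [492.7, 140.7, 93.1]
tcp_rot: [179.9, 0.0, -70.9]
ft_force: [-0.5, -0.5, -0.5]
finger_gap: 65.2
```

>>> apply_moves(targets="0 0 0 0 0 -1.5 6.5; 0 0 0 0 0.1 -4 6.5; 0 0 0 0 0.18 -4.5 3; 0 0 0 0 0.18 -4.5 0; 0 0 0 0 0.18 -4.5 0")

```text
time: 11.4
tool_pos: [491.6, 140.2, 138.6]
tcp_rot: [-180.0, 0.0, -70.9]
ft_force: [-1.0, 0.1, -0.1]
finger_gap: 21.8
```

>>> apply_moves(targets="0 0 0 0 0 0 0; 0 0 0 0 0 0 0; 0 0 0 0 0 0 0; 0 0 0 0 0 0 0; 0 0 0 0 0 0 0")

```text
time: 11.9
tool_pos: [491.6, 140.2, 138.6]
tcp_rot: [180.0, 0.0, -70.9]
ft_force: [0.3, 0.0, 0.2]
finger_gap: -0.0
```

Run:
```python
from h import *
st=sense();im=save('wrist','w9.png');save('scene','scene5.png')
print(st['tool_pos'],st['ft_force'],st['time'],st['finger_gap'])
c=cv2.resize(cv2.imread('pics/scene5.png')[120:220,370:470],(400,400),interpolation=cv2.INTER_CUBIC)
b=cv2.resize(cv2.imread('pics/w9.png')[140:340,220:420],(400,400))
cv2.imwrite('pics/c6.png',cv2.hconcat([c,b]))
```

```text
[491.61266865 140.21556405 138.60471248] [0.32565005 0.03078194 0.15669832] 11.9 -0.005584822490127416
```

View pics/c6.png

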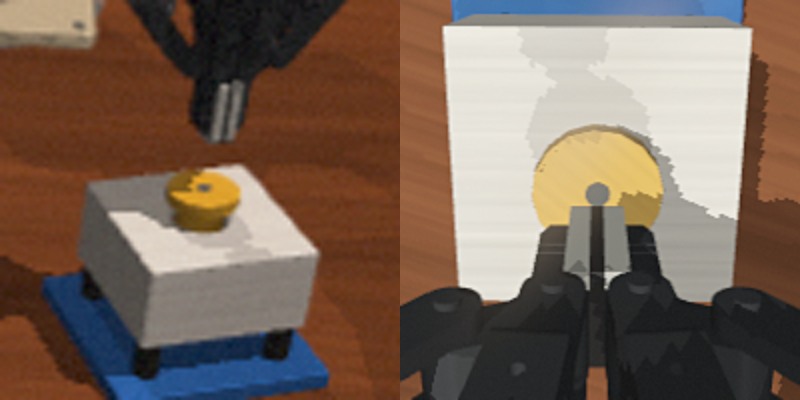

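Run:
```python
from h import *
st=sense()
for z in (100,104): print(z,onz('wrist',[236,319],z,st))
```

```text
100 [490.20117228 139.9493127  100.        ]
104 [491.67661585 140.4784407  104.        ]
```

>>> apply_moves(targets="0 0 0 0 0 1 0; 0 0 0 0 0 2 0; 0 0 0 0 0 2.6 0; 0 0 0 0 0 2.9 0; 0 0 0 0 0 2.9 0")

```text
time: 12.5
tool_pos: [491.1, 140.1, 108.8]
tcp_rot: [179.9, 0.0, -70.9]
ft_force: [-0.4, -0.2, -0.1]
finger_gap: 0.1
```

Centred. Pressing slowly, 1 mm per row.

>>> apply_moves(targets="0 0 0 0 0 0.1 0; 0 0 0 0 0 0.2 0; 0 0 0 0 0 0.3 0; 0 0 0 0 0 0.4 0; 0 0 0 0 0 0.5 0")

```text
time: 13.0
tool_pos: [491.8, 140.3, 104.9]
tcp_rot: [-180.0, -0.0, -70.9]
ft_force: [-0.5, -0.6, 0.6]
finger_gap: -0.2
```

>>> apply_moves(targets="0 0 0 0 0 0.1 0; 0 0 0 0 0 0.2 0; 0 0 0 0 0 0.3 0; 0 0 0 0 0 0.3 0; 0 0 0 0 0 0.3 0")

```text
time: 13.5
tool_pos: [491.9, 140.3, 102.0]
tcp_rot: [-180.0, -0.0, -70.9]
ft_force: [0.4, 1.5, 2.8]
finger_gap: 0.0
```

>>> apply_moves(targets="0 0 0 0 0 0.1 0; 0 0 0 0 0 0.2 0; 0 0 0 0 0 0.3 0; 0 0 0 0 0 0.3 0; 0 0 0 0 0 0.3 0")

```text
time: 14.0
tool_pos: [491.8, 140.3, 98.8]
tcp_rot: [-180.0, -0.0, -70.9]
ft_force: [-0.1, 0.8, 3.9]
finger_gap: 0.2
```

>>> apply_moves(targets="0 0 0 0 0 0.1 0; 0 0 0 0 0 0.2 0; 0 0 0 0 0 0.3 0; 0 0 0 0 0 0.3 0; 0 0 0 0 0 0.3 0")

```text
time: 14.5
tool_pos: [491.8, 140.3, 95.8]
tcp_rot: [-180.0, 0.0, -70.9]
ft_force: [0.9, 1.3, 5.3]
finger_gap: -0.2
```

>>> apply_moves(targets="0 0 0 0 0 0.1 0; 0 0 0 0 0 0.2 0; 0 0 0 0 0 0.3 0; 0 0 0 0 0 0.3 0; 0 0 0 0 0 0.3 0")

```text
time: 15.0
tool_pos: [491.9, 140.3, 93.0]
tcp_rot: [-180.0, -0.0, -70.9]
ft_force: [0.4, 1.3, 5.7]
finger_gap: -0.0
```

>>> apply_moves(targets="0 0 0 0 0 0.1 0; 0 0 0 0 0 0.2 0; 0 0 0 0 0 0.2 0; 0 0 0 0 0 0.2 0; 0 0 0 0 0 0.2 0")

```text
time: 15.5
tool_pos: [491.9, 140.3, 91.1]
tcp_rot: [-180.0, -0.0, -70.9]
ft_force: [0.1, 0.1, 6.4]
finger_gap: -0.1
```

>>> apply_moves(targets="0 0 0 0 0 0.1 0; 0 0 0 0 0 0.2 0; 0 0 0 0 0 0.2 0; 0 0 0 0 0 0.2 0; 0 0 0 0 0 0.2 0")

```text
time: 16.0
tool_pos: [492.1, 140.3, 89.3]
tcp_rot: [-180.0, -0.0, -70.9]
ft_force: [-0.7, 1.7, 7.8]
finger_gap: -0.5
```

>>> apply_moves(targets="0 0 0 0 0 0.1 0; 0 0 0 0 0 0.2 0; 0 0 0 0 0 0.2 0; 0 0 0 0 0 0.2 0; 0 0 0 0 0 0.2 0")

```text
time: 16.5
tool_pos: [492.1, 140.3, 87.5]
tcp_rot: [-180.0, -0.0, -70.9]
ft_force: [-1.2, -0.4, 9.8]
finger_gap: -0.2
```

>>> apply_moves(targets="0 0 0 0 0 0.1 0; 0 0 0 0 0 0.2 0; 0 0 0 0 0 0.2 0; 0 0 0 0 0 0.2 0; 0 0 0 0 0 0.2 0")

```text
time: 17.0
tool_pos: [492.1, 140.3, 85.8]
tcp_rot: [-180.0, -0.0, -70.9]
ft_force: [-2.7, -0.4, 12.2]
finger_gap: -0.3
```

>>> apply_moves(targets="0 0 0 0 0 0.1 0; 0 0 0 0 0 0.2 0; 0 0 0 0 0 0.2 0; 0 0 0 0 0 0.2 0; 0 0 0 0 0 0.2 0")

```text
time: 17.5
tool_pos: [492.1, 140.3, 84.1]
tcp_rot: [-180.0, -0.0, -70.9]
ft_force: [-4.4, -0.8, 14.6]
finger_gap: -0.1
```

>>> apply_moves(targets="0 0 0 0 0 0.1 0; 0 0 0 0 0 0.2 0; 0 0 0 0 0 0.2 0; 0 0 0 0 0 0.2 0; 0 0 0 0 0 0.2 0")

```text
time: 18.0
tool_pos: [492.1, 140.3, 82.3]
tcp_rot: [-180.0, -0.0, -70.9]
ft_force: [-4.8, -1.5, 16.5]
finger_gap: -0.3
```

Run:
```python
from h import *
f=[]
for i in range(4): save('scene','scene6.png');f.append(sense()['ft_force'][2])
st=sense();print(f,st['tool_pos'],st['time'])
save('wrist','w10.png')
c=cv2.resize(cv2.imread('pics/scene6.png')[120:220,370:470],(400,400),interpolation=cv2.INTER_CUBIC)
b=cv2.resize(cv2.imread('pics/w10.png')[140:340,220:420],(400,400))
cv2.imwrite('pics/c7.png',cv2.hconcat([c,b]))
```

```text
[np.float64(17.594467742653606), np.float64(17.245336479932252), np.float64(18.464276703871416), np.float64(17.593549464807417)] [492.11082077 140.29868411  82.35133782] 18.2
```

>>> apply_moves(targets="0 0 0 0 0 0.1 0; 0 0 0 0 0 0.2 0; 0 0 0 0 0 0.25 0; 0 0 0 0 0 0.25 0; 0 0 0 0 0 0.25 0")

```text
time: 18.75
tool_pos: [492.2, 140.3, 80.2]
tcp_rot: [-180.0, -0.0, -70.9]
ft_force: [-6.9, -0.9, 21.1]
finger_gap: -0.3
```

Run:
```python
from h import *
f=[]
for i in range(3): snapshot('scene');f.append(sense()['ft_force'])
st=sense();print(np.round(f,1),st['tool_pos'],st['wrist_torque'],st['time'])
```

```text
[[-8.1 -1.6 21.1]
 [-7.9 -0.9 20.2]
 [-7.2 -1.  20.5]] [492.11787476 140.30128659  80.16132178] [-0.13481036  1.26930014 -0.04274944] 18.9
```

>>> apply_moves(targets="0 0 0 0 0 -0.4 0; 0 0 0 0 0 -0.8 0; 0 0 0 0 0 -1.2 0; 0 0 0 0 0 -1.6 0; 0 0 0 0 0 -2.2 0")

```text
time: 19.4
tool_pos: [490.6, 140.0, 99.4]
tcp_rot: [179.9, 0.0, -70.9]
ft_force: [-0.5, 0.6, 0.1]
finger_gap: -0.2
```

>>> apply_moves(targets="0 0 0 0 0 -2 0; 0 0 0 0 0 -4 0; 0 0 0 0 0 -5 0; 0 0 0 0 0 -5 0; 0 0 0 0 0 -5 0")

```text
time: 19.9
tool_pos: [491.4, 140.2, 149.6]
tcp_rot: [180.0, 0.0, -70.9]
ft_force: [-0.6, -0.4, -0.8]
finger_gap: -0.1
```

Run:
```python
from circ import *
st=sense();print(st['tool_pos'],st['ft_force'],st['time'])
im=save('wrist','w11.png')[:,:,::-1].copy()
hsv=cv2.cvtColor(im,cv2.COLOR_BGR2HSV)
m=cv2.inRange(hsv,(18,110,60),(35,255,255))
g=proj('wrist',[491.7,140.6,94],st);print('expected centre if home',g)
w=np.zeros_like(m);cv2.circle(w,(int(g[1]),int(g[0])),45,255,-1);m&=w
cv2.imwrite('pics/m11.png',m)
ys,xs=np.where(m);print(len(xs),'rows',ys.min(),ys.max(),'cols',xs.min(),xs.max())
# predicted flange-top outlines for heights
for z in (94,96,98,100):
    P=np.array([proj('wrist',[491.7+21*np.cos(t),140.6+21*np.sin(t),z],st) for t in np.linspace(0,6.28,90)])
    print(z,'rows',P[:,0].min().round(1),P[:,0].max().round(1),'cols',P[:,1].min().round(1),P[:,1].max().round(1))
```

```text
[491.37501485 140.16448134 149.58628557] [-0.56886459 -0.37575547 -0.83423033] 19.9
expected centre if home [np.float64(224.58962507199416), np.float64(318.77453517533854)]
1808 rows 198 247 cols 290 348
94 rows 195.6 252.0 cols 288.9 348.6
96 rows 196.3 253.2 cols 288.7 348.9
98 rows 197.0 254.4 cols 288.4 349.2
100 rows 197.7 255.6 cols 288.1 349.5
```

>>> apply_moves(targets="0 0 0 0 0 2 0; 0 0 0 0 0 4 0; 0 0 0 0 0 5 0; 0 0 0 0 0 5.3 0; 0 0 0 0 0 5.3 0")

```text
time: 20.45
tool_pos: [491.2, 140.1, 96.7]
tcp_rot: [179.9, 0.0, -70.9]
ft_force: [-0.5, 0.0, 0.3]
finger_gap: -0.2
```

>>> apply_moves(targets="0 0 0 0 0 0.1 0; 0 0 0 0 0 0.15 0; 0 0 0 0 0 0.15 0; 0 0 0 0 0 0.15 0; 0 0 0 0 0 0.15 0")

```text
time: 20.95
tool_pos: [491.9, 140.3, 96.1]
tcp_rot: [-180.0, -0.0, -70.9]
ft_force: [-0.4, 0.3, 0.7]
finger_gap: 0.1
```

>>> apply_moves(targets="0 0 0 0 0 0.1 0; 0 0 0 0 0 0.15 0; 0 0 0 0 0 0.15 0; 0 0 0 0 0 0.15 0; 0 0 0 0 0 0.15 0")

```text
time: 21.45
tool_pos: [491.7, 140.2, 94.3]
tcp_rot: [180.0, 0.0, -70.9]
ft_force: [0.1, 0.2, 0.5]
finger_gap: 0.2
```

>>> apply_moves(targets="0 0 0 0 0 0.1 0; 0 0 0 0 0 0.2 0; 0 0 0 0 0 0.2 0; 0 0 0 0 0 0.2 0; 0 0 0 0 0 0.2 0")

```text
time: 21.95
tool_pos: [491.8, 140.2, 92.4]
tcp_rot: [-180.0, -0.0, -70.9]
ft_force: [-0.4, 0.1, 2.7]
finger_gap: 0.1
```

>>> apply_moves(targets="0 0 0 0 0 0.1 0; 0 0 0 0 0 0.2 0; 0 0 0 0 0 0.2 0; 0 0 0 0 0 0.2 0; 0 0 0 0 0 0.2 0")

```text
time: 22.45
tool_pos: [491.9, 140.3, 90.6]
tcp_rot: [-180.0, -0.0, -70.9]
ft_force: [-1.5, -0.1, 4.9]
finger_gap: 0.2
```

>>> apply_moves(targets="0 0 0 0 0 -0.6 0; 0 0 0 0 0 -1.2 0; 0 0 0 0 -3.5 -1.2 0; 0 0 0 0 -3.5 -1 0; 0 0 0 0 -3.5 -0.4 0")

```text
time: 22.95
tool_pos: [525.5, 151.9, 94.6]
tcp_rot: [-180.0, -0.0, -70.9]
ft_force: [0.7, 0.4, -0.3]
finger_gap: 0.1
```

>>> apply_moves(targets="0 0 0 0 0 0.1 0; 0 0 0 0 0 0.4 0; 0 0 0 0 0 0.6 0; 0 0 0 0 0 0.6 0; 0 0 0 0 0 0.6 0")

```text
time: 23.45
tool_pos: [524.7, 151.7, 88.5]
tcp_rot: [-180.0, -0.0, -70.9]
ft_force: [0.5, 0.2, 0.3]
finger_gap: 0.1
```

>>> apply_moves(targets="0 0 0 0 0 0.1 0; 0 0 0 0 0 0.2 0; 0 0 0 0 0 0.2 0; 0 0 0 0 0 0.2 0; 0 0 0 0 0 0.2 0")

```text
time: 23.95
tool_pos: [524.8, 151.7, 86.3]
tcp_rot: [180.0, 0.0, -70.9]
ft_force: [-0.0, 0.8, -0.6]
finger_gap: -0.1
```

>>> apply_moves(targets="0 0 0 0 0 0.1 0; 0 0 0 0 0 0.2 0; 0 0 0 0 0 0.2 0; 0 0 0 0 0 0.2 0; 0 0 0 0 0 0.2 0")

```text
time: 24.45
tool_pos: [525.0, 151.7, 84.5]
tcp_rot: [-180.0, -0.0, -70.9]
ft_force: [-0.3, -0.1, 2.6]
finger_gap: -0.2
```

>>> apply_moves(targets="0 0 0 0 0 0.1 0; 0 0 0 0 0 0.2 0; 0 0 0 0 0 0.2 0; 0 0 0 0 0 0.2 0; 0 0 0 0 0 0.2 0")

```text
time: 24.95
tool_pos: [525.0, 151.8, 82.6]
tcp_rot: [-180.0, -0.0, -70.9]
ft_force: [-2.5, 0.0, 4.7]
finger_gap: 0.2
```

Tactile check: at equal force the flange top stands 7.9–8.1 mm above the block's top face, and the nominal flange thickness is 8 mm. That means it is home. Retreating.

>>> apply_moves(targets="0 0 0 0 0 -0.5 0; 0 0 0 0 0 -1.5 0; 0 0 0 0 0 -4 0; 0 0 0 0 0 -8 0; 0 0 0 0 0 -12 0")

```text
time: 25.45
tool_pos: [524.1, 151.6, 203.5]
tcp_rot: [179.9, 0.0, -70.9]
ft_force: [0.7, 1.0, 0.6]
finger_gap: -0.0
```

>>> apply_moves(targets="0 0 0 3 2 -1 0; 0 0 0 6 5 -1 0; 0 0 0 9 8 -1 0; 0 0 0 10 10 -1 0; 0 0 0 10 10 -1 0")

```text
time: 25.95
tool_pos: [461.9, 22.5, 213.0]
tcp_rot: [-180.0, -0.0, -71.0]
ft_force: [0.2, 0.6, -0.1]
finger_gap: -0.1
```

Run:
```python
from h import *
Z=dict(bushing_mid=75,nylon_mid=24,stand=0,dye_jar=0,brush_pot=0)
st=sense();print(st['tool_pos'],st['ft_force'],st['time'])
for n in ('scene','top'):
    save(n,n+'9.png')
    for q,z in Z.items():
        for r in place_of(n,q)[:2]: print(n,q,np.round(r['at']),round(r['confidence'],2),np.round(onz(n,r['at'],z)))
d=cv2.absdiff(cv2.imread('pics/scene2.png'),cv2.imread('pics/scene9.png')).max(2)
print('change jar',(d[235:290,322:360]>40).mean(),'pot',(d[195:292,455:525]>40).mean(),'nylon',(d[190:214,234:254]>40).mean())
```

```text
[461.90373162  22.512106   212.99854074] [ 0.21787162  0.55336208 -0.09441636] 25.95
scene bushing_mid [177. 420.] 0.77 [485. 143.  75.]
scene bushing_mid [211. 342.] 0.74 [639. -31.  75.]
scene nylon_mid [203. 242.] 0.85 [ 563. -261.   24.]
scene nylon_mid [203. 172.] 0.73 [ 581. -419.   24.]
scene stand [204. 414.] 0.9 [490. 139.   0.]
scene dye_jar [280. 336.] 0.61 [763. -34.   0.]
scene brush_pot [280. 476.] 0.9 [737. 239.   0.]
top bushing_mid [216. 307.] 0.74 [579. -22.  75.]
top nylon_mid [217. 456.] 0.58 [ 581. -417.   24.]
top nylon_mid [224. 395.] 0.52 [ 564. -254.   24.]
top stand [239. 378.] 0.24 [ 524. -212.    0.]
top dye_jar [156. 313.] 0.78 [754. -33.   0.]
top brush_pot [164. 218.] 0.98 [732. 233.   0.]
change jar 0.0 pot 0.0 nylon 0.11458333333333333
```

```bash
python3 -c "
from bench import *
print(hand_in())"
```

```text
the job is handed in; nothing more can be done
None
```

The small bronze bushing is out of the tray and pressed home, flange up, in the block's bore; I handed the job in at about 26 s of the 48 s allowed. I started it about 20 mm into the bore while gripping the flange. Then I let go and pressed on its flat top with the closed fingers, up to about 21 N. By the spring figures that sinks the block about 12 mm, short of the 16.5 mm limit.

**Checks that passed:**
- **Seating:** I touched the flange top and the block's top face at the same force. The flange stands 7.9–8.1 mm above the face, against its 8 mm thickness, so it is seated.
- **Other objects:** The jar and brush pot showed no change in the scene picture taken after lifting the bushing and the one at the end. The black bushing was found standing where it was.
- **Robot:** At hand-in the gripper was well clear and the wrist force was near zero.

**Checks that disagreed or were not made:**
- **Absolute height:** Measured heights at contact read about 1.5–2 mm low on both the flange and the block, so I relied on the difference between them.
- **Final pictures:** The view limit was used up, so I checked the last pictures by network and pixel comparison only. In the top picture the network did not report the fitted bushing. About 11% of the pixels around the black bushing had changed, which I put down to the arm's shadow.
- **Flatness:** I did not touch the flange at several points round its edge. That it lies flat all round is inferred from the height at its centre.

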